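# Load the orbital shaker: every vessel in the clamp made for it

### The job

Load the orbital shaker for a run: take the four vessels standing on the bench (two conical flasks, a round bottle and a square bottle) and stand each one upright, fully down on the floor of the platform clamp made for its shape and size: the square bottle in the square bracket, the round vessels in the round finger clamps, widest base in the widest clamp, narrowest in the narrowest. Set them down rather than dropping them, tip nothing over, and leave the beaker and the timer where they are.

Things in the scene. Friction and masses are not known exactly. Their poses are not given: they have to be found in the camera images.
- large_flask: the larger open conical glass flask: base 65 mm across, 110 mm high, neck 31 mm across from 56 mm up to the rim. Origin: centre of the underside, z up along its axis. Stands upright on the bench; about 0.12 kg.
- small_flask: the smaller, stoppered conical glass flask: base 46 mm across, 101 mm high, neck and stopper about 22 mm across from 45 mm up. Origin: centre of the underside, z up. Stands upright on the bench; about 0.09 kg.
- round_bottle: small round plastic bottle with screw cap: body 33 mm across up to 61 mm, cap 24 mm across, 82 mm high in all. Origin: centre of the underside, z up. Stands upright on the bench; about 0.05 kg. The shortest of the four.
- square_bottle: square plastic reagent bottle with screw cap: body 51 x 51 mm, flats (across its own x and y) up to about 80 mm, cap 36 mm across, 109 mm high in all. Origin: centre of the underside, z up. Stands upright on the bench; about 0.19 kg.
- clamp_wide: the widest round clamp: six upright spring-steel fingers in a ring, 73 mm clear inside the ring. Fixed on the shaker's flat 280 mm square platform, 66 mm above the bench, at one corner of a 120 mm square of four clamps. Origin: centre of its foot's underside, z up; the floor for the vessel is 3 mm above it; fingers straight to 23 mm, then flared outward by 9 mm; tips 34 mm above the origin.
- clamp_medium: the middle-sized round clamp: six upright spring-steel fingers in a ring, 54 mm clear inside the ring. Fixed on the shaker's flat 280 mm square platform, 66 mm above the bench, at one corner of a 120 mm square of four clamps. Origin: centre of its foot's underside, z up; the floor for the vessel is 3 mm above it; fingers straight to 23 mm, then flared outward by 9 mm; tips 34 mm above the origin.
- clamp_narrow: the narrowest round clamp: four upright spring-steel fingers in a ring, 42 mm clear inside the ring. Fixed on the shaker's flat 280 mm square platform, 66 mm above the bench, at one corner of a 120 mm square of four clamps. Origin: centre of its foot's underside, z up; the floor for the vessel is 3 mm above it; fingers straight to 23 mm, then flared outward by 9 mm; tips 34 mm above the origin.
- bracket_square: square bracket: four flat spring-steel walls, 60 x 60 mm clear inside, faces across its own x and y. Fixed on the shaker's flat 280 mm square platform, 66 mm above the bench, at one corner of a 120 mm square of four clamps. Origin: centre of its foot's underside, z up; floor for the vessel 3 mm above it; walls straight to 23 mm, then flared outward by 9 mm; lips 34 mm above the origin.
- beaker: bystander: empty low glass beaker, 56 mm across, 68 mm high, on the bench behind the vessels. Origin: centre of the underside.
- timer: bystander: flat white lab timer, 66 x 62 x 19 mm, on the bench left of the vessels. Origin: centre of the underside.
Not all that is in view belongs to the job. What is shaped like the square_bottle but blue, green or yellow is not meant.

How it is judged (in metres and radians):
At the end, for the whole second after the job is handed in: each vessel stands in its own clamp (large flask widest, small flask middle, round bottle narrowest, square bottle square bracket): axes within 12 mm, underside within 5 mm of the clamp floor, upright within 0.12 rad, at rest and released (horizontal distance between large_flask and clamp_wide below 0.012 m and z of large_flask in the frame of clamp_wide between -0.004 and 0.008 m and angle between each of large_flask, small_flask, round_bottle, square_bottle's own z axis and vertical below 0.12 rad and linear speed of each of large_flask, small_flask, round_bottle, square_bottle below 0.02 m/s and horizontal distance between small_flask and clamp_medium below 0.012 m and z of small_flask in the frame of clamp_medium between -0.004 and 0.008 m and horizontal distance between round_bottle and clamp_narrow below 0.012 m and z of round_bottle in the frame of clamp_narrow between -0.004 and 0.008 m and horizontal distance between square_bottle and bracket_square below 0.012 m and z of square_bottle in the frame of bracket_square between -0.004 and 0.008 m); the robot touches nothing.
It fails at once if a vessel is tipped over (more than about 35 degrees) (angle between any of large_flask, small_flask, round_bottle, square_bottle's own z axis and vertical above 0.6 rad).
It fails at once if a vessel is dropped or knocked flying (faster than 0.6 m/s with no finger on it) ((linear speed of large_flask above 0.6 m/s and contact force between the fingers and large_flask below 0.05 N) or (linear speed of small_flask above 0.6 m/s and contact force between the fingers and small_flask below 0.05 N) or (linear speed of round_bottle above 0.6 m/s and contact force between the fingers and round_bottle below 0.05 N) or (linear speed of square_bottle above 0.6 m/s and contact force between the fingers and square_bottle below 0.05 N)).
It fails at once if the beaker is pushed more than 25 mm (distance of beaker from where it was at the start of the episode above 0.025 m).
It fails at once if the timer is pushed more than 25 mm (distance of timer from where it was at the start of the episode above 0.025 m).
It also fails if it takes over 128 s, if anything falls off the work surface, if the arm or the gripper's body presses on something with over 40 N, if the wrist force passes 120 N, or if a joint passes its speed limit or range.

### The arm

A 7-joint arm with a two-finger parallel gripper is mounted at the origin on a cart in front of the work surface, level with it; the furniture and walls round the work are solid. World frame = base frame: x ahead of the robot, y to its left, z up, the work surface at z = 0. Lengths are in mm, angles in degrees, forces in N, time in s.
With the tool pointing down it reaches from about 400 to 900 mm from the base axis. Payload 5.5 kg.
Tool frame: the origin (TCP) lies midway between the tips of the shut fingers; the grasp point (between the pads) lies 19 mm behind it; z points along the fingers, y is the line along which they close (so a half turn about z gives the same grasp; the last joint's range is limited). The gripper opens to 92 mm and grips with 3 to 60 N. Pads are 19 mm wide; open, the fingers measure 130 mm over their backs; the gripper's body (75 mm by 190 mm) begins 47 mm behind the grasp point.
Start: joints at [80.226, 28.699, -24.465, 88.831, 12.651, 65.22, -12.049], TCP at [273.241, -589.779, 226.729] pointing down, gripper open.
Joint ranges: [-164.97, 164.97], [-17.58, 116.51], [-87.97, 89.64], [11.32, 138.91], [-80.73, 260.73], [10.89, 115.49], [-147.41, 147.41]. Speed limits (degrees/s): [147.25, 147.25, 180, 180, 180, 180, 180].

### API

Orientations are given as [roll, pitch, yaw] about the fixed x, y, z axes, in that order (R = Rz(yaw) Ry(pitch) Rx(roll)).
In Python, from workcell import get_obs, get_image, sign_off gives the robot as it stands. The module is installed in compiled form; this text tells all that it offers.
- The arm moves only by the tool carry_out, never from a script. Its argument "series" is a list that holds one entry, the list of rows, each a list of 6 numbers: the shift along the tool's x, y, z in mm, then the turn, a rotation vector about the tool's x, y, z in rad. In form: [[[x, y, z, ax, ay, az], ...]]. A call has 1 to 20 rows; each row is the pose to reach, as a shift and turn from the pose commanded when the call began, along the tool's axes at that moment; what a row does not reach only later rows make up. A row lasts 1/8 s, in which the tool goes at most 62.5 mm and 10.7 degrees, less where a joint would pass 70% of its speed; a pose out of reach is approached as far as the arm can. A call with a gripper value outside its range is refused whole. "hand" is the opening, from -1 (shut) to 1 (fully open), set as the call begins (left out, the last holds). The fingers move at their own pace and stop on an object; "grip_force" is the grip in N (left out, the last holds). Time passes only in rows, so rows that repeat a pose let the fingers close. It gives the time, the measured TCP pose, the force, the opening and the grip force at its end, in the units of the state.
- get_obs(): the state, without advancing time (a new reading comes with each control period).
- get_image(name): name is "scene" or "top"; returns a dict with "img" (400x640x3 uint8, red, green, blue), "depth" (400x640 float32, mm along the optical axis (not along the pixel's ray), 0 where there is no reading), "fx", "fy", "cx", "cy" (pixels), "k1" (the pictures are not rectified: a ray, as slopes to the right and down, at radius r is drawn at 1 + k1 r^2 times it, then the intrinsics apply), "R" (3x3) and "t" (3): a world point X has camera coordinates R X + t. Camera axes: x right, y down, z forward; pixel columns grow to the right and rows downward; lengths in mm; the calibration is good to about 2 mm. A picture is of the moment at which its call begins.
- sign_off(): hands the job in; it is judged then, once.
The state is a dict: "time_s": time; "joint_pos": joint angles; "qvel": joint speeds; "joint_efforts": joint torques, N m; "ee_pos": TCP position; "tcp_rot": TCP orientation; "force": force on the tool from outside, world axes, zero at the start; "torque": the same for the moment, N m; "opening": opening from 0.0 (shut) to 1.0 (fully open); "gripper_force": force on a finger pad.
Only numpy, scipy, OpenCV 4.12 (cv2) and the standard library are available. Lean on these libraries where they do the work, as an engineer would, in place of code of your own. Each camera call takes 0.05 s, during which the arm holds its last target. There are 200 camera calls.

## Working session

There is one attempt and no reset: what is moved stays moved. The work goes in short steps, Python scripts to look and compute and a tool call to move; the robot and the scene stay as the last step left them, time stands still between calls to the robot, and variables do not carry over. Pictures are saved under pics/ and viewed, at most 14 in all, crops included, and the job is handed in when it is done.

Besides the shell and the picture viewer there is one more tool, called after "Request:" by a JSON object that holds its "op" and its "data", one argument or row to a line. carry_out: Moves the arm, as the interface text tells. Its arguments: {"type":"object","properties":{"series":{"type":"array"},"hand":{"type":"number"},"grip_force":{"type":"number"}},"required":["series"]}

```bash
mkdir -p pics; cat > h.py <<'E'
import numpy as np, cv2, pickle
from workcell import get_obs, get_image
def snap(n,tag):
    d=get_image(n); pickle.dump(d,open(f'{tag}.pkl','wb')); cv2.imwrite(f'pics/{tag}.png',d['img'][:,:,::-1]); return d
def load(tag): return pickle.load(open(f'{tag}.pkl','rb'))
def ray(d,u,v):
    K=np.array([[d['fx'],0,d['cx']],[0,d['fy'],d['cy']],[0,0,1.]])
    p=cv2.undistortPoints(np.array([[[u,v]]],float),K,np.array([d['k1'],0,0,0,0.]))[0,0]
    R=np.array(d['R']);t=np.array(d['t'])
    return -R.T@t, R.T@np.array([p[0],p[1],1.])
def onz(d,u,v,z):
    o,r=ray(d,u,v); return o+r*(z-o[2])/r[2]
def dep(d,u,v):
    o,r=ray(d,u,v); return o+r*float(d['depth'][int(round(v)),int(round(u))])
def tri(d1,p1,d2,p2):
    o1,r1=ray(d1,*p1);o2,r2=ray(d2,*p2)
    A=np.stack([r1,-r2],1);s=np.linalg.lstsq(A,o2-o1,rcond=None)[0]
    a=o1+s[0]*r1;b=o2+s[1]*r2;return (a+b)/2,np.linalg.norm(a-b)
def cloud(d):
    h,w=d['depth'].shape;v,u=np.mgrid[0:h,0:w]
    K=np.array([[d['fx'],0,d['cx']],[0,d['fy'],d['cy']],[0,0,1.]])
    p=cv2.undistortPoints(np.stack([u.ravel(),v.ravel()],1).astype(float)[:,None],K,np.array([d['k1'],0,0,0,0.]))[:,0]
    c=np.c_[p,np.ones(len(p))]*d['depth'].reshape(-1,1)
    return ((c-np.array(d['t']))@np.array(d['R'])).reshape(h,w,3)
E
python3 - <<'E'
from h import *
for n in('scene','top'):
    d=snap(n,n+'0'); print(n,d['fx'],d['cx'],d['cy'],d['k1'],np.round(-np.array(d['R']).T@d['t']),np.round(d['R'],3).tolist(), (d['depth']==0).mean())
print(get_obs())
E
```

```text
scene 473.9034050518395 312.7811142692243 198.6979655073098 -0.03309934936754613 [-258.  690.  700.] [[-0.606, -0.795, -0.013], [-0.416, 0.331, -0.847], [0.678, -0.508, -0.532]] 0.00421484375
top 506.6754848499806 318.66891778625114 196.3341677706778 -0.007836701753154634 [ 386.   95. 1394.] [[-0.028, -1.0, -0.006], [-0.991, 0.029, -0.131], [0.131, 0.003, -0.991]] 0.0041171875
{'time_s': 0.1, 'joint_pos': array([ 80.22599373,  28.74865177, -24.45551701,  88.88566612,
        12.64785411,  65.21989243, -12.0478964 ]), 'qvel': array([-0.08989737, -0.07568743,  0.05397964, -0.08734895, -0.03000387,
       -0.04283187, -0.04542284]), 'joint_efforts': array([-1.13517538e-02, -5.67873073e+01, -5.83887979e+00, -2.79911453e+01,
       -6.91838237e-02,  2.40544713e-02,  3.31482613e-05]), 'ee_pos': array([ 272.92685645, -589.22037995,  225.78027823]), 'tcp_rot': array([-1.79898677e+02, -6.82793986e-03,  2.48582611e+01]), 'force': array([0.11553483, 0.14332929, 0.41541959]), 'torque': array([ 0.04442528,  0.04776183, -0.05992188]), 'gripper_force': 0.0, 'opening': 0.9979838731456256}
```

View pics/scene0.png

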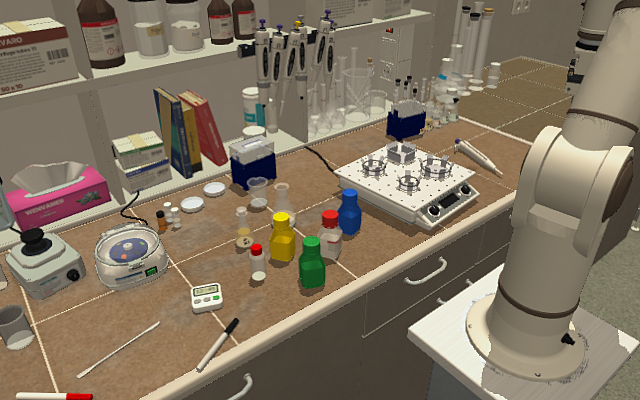

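View pics/top0.png

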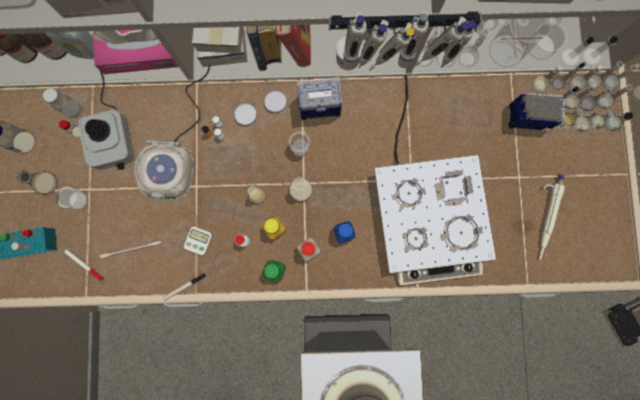

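The square-bottle shapes are at scene pixels (282,238) yellow, (312,262) green, (349,212) blue and (330,235) clear with a red cap. In the top view they are at (273,228), (273,271), (344,232) and (308,250). The clear one is neither blue, green nor yellow, so it is the one meant. The clamps in the top view are (462,232), (408,193), (416,238), and the square bracket at (454,187). I'll confirm this in enlarged crops.

```bash
python3 - <<'E'
from h import *
t=load('top0')['img'][:,:,::-1]; s=load('scene0')['img'][:,:,::-1]
cv2.imwrite('pics/c1.png',np.vstack([cv2.resize(t[130:290,220:360],None,fx=4,fy=4,interpolation=3)])[:600])
cv2.imwrite('pics/c2.png',cv2.resize(t[150:290,365:505],None,fx=4,fy=4,interpolation=3))
cv2.imwrite('pics/c3.png',cv2.resize(s[165:295,225:375],None,fx=4,fy=4,interpolation=3))
E
```

```text
(no output)
```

View pics/c1.png

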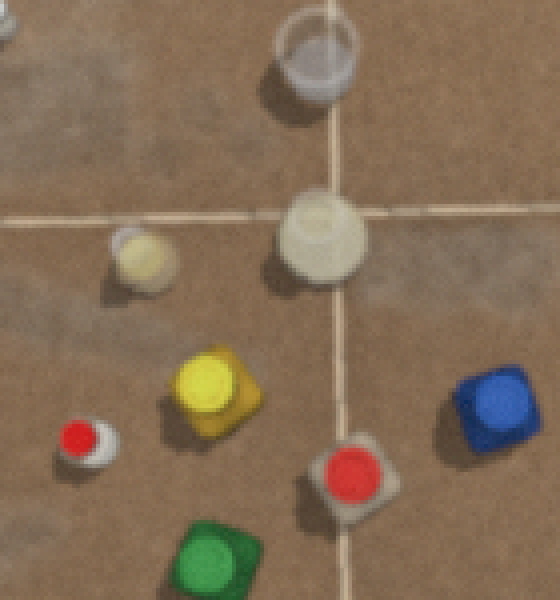

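View pics/c2.png

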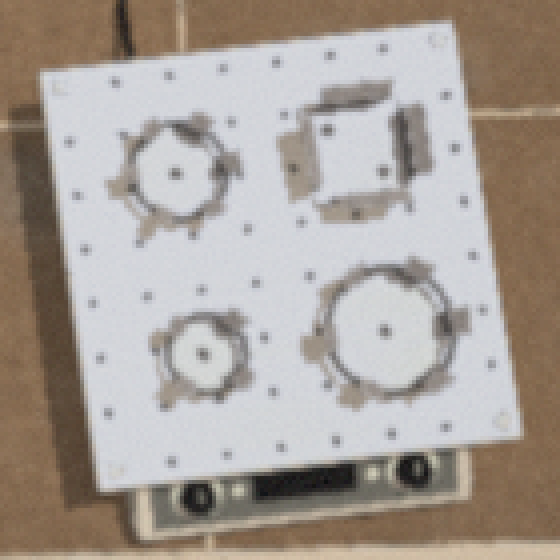

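View pics/c3.png

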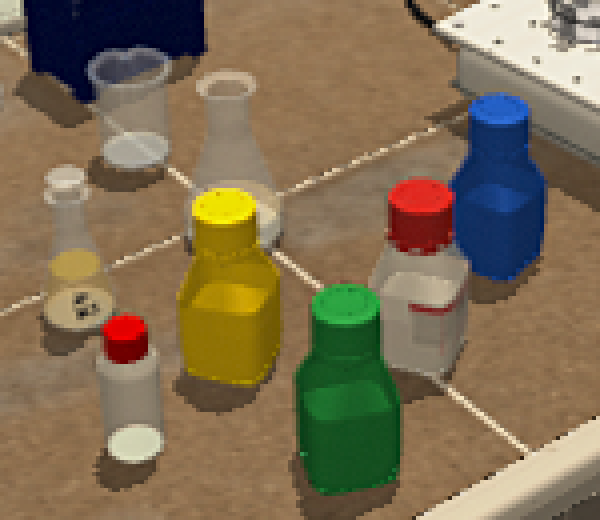

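The crops settle it. The square bottle is clear with a red cap, at top (308,250) and scene (330,218). The round bottle has the small red cap at top (240,240). The large flask's base is at top (300,189), and the small flask is at top (256,195) with its stopper at (251,190). The clamps are: wide (461,233), medium (409,193), narrow (416,238), bracket (454,187). Next I'll measure with both views.

```bash
python3 - <<'E'
from h import *
T=load('top0');S=load('scene0');CT=cloud(T);CS=cloud(S)
c2=lambda u,v:((u+.5)/4-.5+365,(v+.5)/4-.5+150)
c1=lambda u,v:((u+.5)/4-.5+220,(v+.5)/4-.5+130)
for n,p in dict(wide=(385,331),med=(176,174),nar=(203,354)).items(): print(n,np.round(c2(*p),1),onz(T,*c2(*p),69).round(1),dep(T,*c2(*p)).round(1))
print('platform corners',[onz(T,*c2(*p),66).round(1).tolist() for p in((42,72),(452,20),(522,437),(100,491))],dep(T,*c2(250,230)).round(1))
print('platform z top/scene',np.median(CT[205:215,425:440,2]),np.median(CS[175:180,385:395,2]))
for n,p,z in(('sq',(353,475),109),('rb',(79,439),82),('lf rim',(316,212),110),('lf base',(322,240),0),('sf stop',(127,242),101),('sf base',(148,263),0)):
    print(n,np.round(c1(*p),1),onz(T,*c1(*p),z).round(1),'depth',dep(T,*c1(*p)).round(1))
for tag,d,C in(('T',T,CT),('S',S,CS)):
    hsv=cv2.cvtColor(d['img'],cv2.COLOR_RGB2HSV)
    m=((hsv[...,0]<6)|(hsv[...,0]>174))&(hsv[...,1]>150)&(hsv[...,2]>110)
    k,l,st,ce=cv2.connectedComponentsWithStats(m.astype('u1'))
    for i in range(1,k):
        if st[i,4]>25:
            P=C[l==i]; zt=np.percentile(P[:,2],95); Q=P[P[:,2]>zt-5]
            if 0<zt<200 and -200<Q[:,1].mean()<500: print(tag,st[i],ce[i].round(1),'ztop',zt.round(1),'xy mid',((Q.min(0)+Q.max(0))/2).round(1),Q.mean(0).round(1),len(Q))
E
```

```text
wide [460.9 232.4] [ 455.8 -269.6   69. ] [ 455.7 -269.    71.1]
med [408.6 193.1] [ 563.1 -138.6   69. ] [ 563.6 -139.3   65.3]
nar [415.4 238.1] [ 444.2 -150.1   69. ] [ 444.  -149.1   74.5]
platform corners [[634.6, -53.6, 66.0], [661.8, -328.6, 66.0], [384.6, -354.9, 66.0], [357.8, -79.3, 66.0]] [ 524.6 -185.4   68.3]
platform z top/scene 66.34807747368524 65.06459619220271
sq [307.9 248.4] [424.4 129.7 109. ] depth [424.5 129.8 106. ]
rb [239.4 239.4] [453.4 307.   82. ] depth [453.6 307.6  78.5]
lf rim [298.6 182.6] [593.  149.2 110. ] depth [606.9 152.8  23.5]
lf base [300.1 189.6] [590.9 150.1   0. ] depth [574.9 145.8 109.1]
sf stop [251.4 190.1] [578.4 272.  101. ] depth [578.4 271.9 101.3]
sf base [256.6 195.4] [578.3 271.3   0. ] depth [570.7 264.4  54.9]
T [302  41   8  11  27] [305.5  45.9] ztop 112.8 xy mid [970.7 131.3 116.6] [970.7 131.3 116.6] 2
T [235 235   9   9  63] [238.8 239.1] ztop 87.4 xy mid [454.3 307.7  87.2] [453.8 307.4  84.8] 40
T [302 242  13  14 141] [307.7 248.3] ztop 113.0 xy mid [424.2 129.5 112. ] [424.7 130.1 110.4] 101
S [210 142  13  23 102] [217.  153.6] ztop 93.1 xy mid [941.8 159.5  95.1] [941.7 160.3  93.7] 9
S [322 210  16  19 192] [329.3 217.3] ztop 109.7 xy mid [ 91.2 402.  402.2] [415.9 138.3 112.6] 121
S [250 243  12  13  87] [255.2 248.3] ztop 83.1 xy mid [104.1 494.2 389.3] [441.4 316.8  91. ] 66
```

```bash
python3 - <<'E'
from h import *
T=load('top0');S=load('scene0')
c1=lambda u,v:((u+.5)/4-.5+220,(v+.5)/4-.5+130)
c3=lambda u,v:((u+.5)/4-.5+225,(v+.5)/4-.5+165)
for n,p,q in(('sq',(353,475),(420,191)),('rb',(79,439),(126,326)),('lf',(316,212),(227,83)),('sf',(127,242),(66,177)),
  ('yel',(207,383),(225,204)),('grn',(204,566),(346,300)),('blu',(503,403),(498,108)),('beaker rim',(318,50),(130,68))):
    print(n,[np.round(a,1) for a in tri(T,c1(*p),S,c3(*q))])
hsv=cv2.cvtColor(T['img'],cv2.COLOR_RGB2HSV)
def rep(n,m,z):
    k,l,st,ce=cv2.connectedComponentsWithStats(m.astype('u1')); i=1+np.argmax(st[1:,4])
    c=max(cv2.findContours((l==i).astype('u1'),0,1)[0],key=len)
    P=np.array([onz(T,*p[0],z)[:2] for p in cv2.convexHull(c)],np.float32)
    print(n,st[i],cv2.minAreaRect(P))
W=np.zeros(hsv.shape[:2],bool);W[233:265,294:323]=1
sub=hsv[233:265,294:323]
img=T['img'].astype(int)
body=W&(((img[...,0]-img[...,2])<38)&(hsv[...,2]>105)|((hsv[...,1]>150)&(hsv[...,2]>110)))
body=cv2.morphologyEx(body.astype('u1'),cv2.MORPH_OPEN,np.ones((3,3)))
rep('sq',body,70)
for n,lo,hi,w in(('yel',22,33,0),('grn',60,85,0),('blu',105,125,0)):
    m=(hsv[...,0]>=lo)&(hsv[...,0]<=hi)&(hsv[...,1]>150)&(hsv[...,2]>50);m[:200]=0;m[:,:225]=0;m[:,370:]=0; rep(n,m,70)
v=T['img'][215:282,285:335,::-1].copy(); o=cv2.resize(v,None,fx=8,fy=8,interpolation=3)
b=cv2.resize(body[215:282,285:335]*255,None,fx=8,fy=8,interpolation=0)
s=cv2.resize(S['img'][200:267,305:355,::-1],None,fx=8,fy=8,interpolation=3)
cv2.imwrite('pics/c4.png',np.hstack([o,s])[:600,:800]); cv2.imwrite('b.png',b)
E
```

```text
sq [array([424.9, 130.3, 108.8]), np.float64(1.5)]
rb [array([453.8, 307.6,  81.2]), np.float64(1.2)]
lf [array([592.8, 148.7, 108.5]), np.float64(1.4)]
sf [array([578.6, 271.9,  97.1]), np.float64(1.5)]
yel [array([485.6, 221.5, 106.2]), np.float64(0.7)]
grn [array([370.2, 224.7, 109.3]), np.float64(0.1)]
blu [array([468.1,  34.3, 106.3]), np.float64(2.4)]
beaker rim [array([710.7, 147.9,  65.3]), np.float64(1.8)]
sq [302 242  18  22 239] ((414.8748474121094, 124.20899963378906), (44.22573471069336, 54.282501220703125), 88.62889099121094)
yel [263 217  22  22 294] ((482.3101501464844, 219.66355895996094), (51.462547302246094, 45.930816650390625), 37.549129486083984)
grn [279 268   4   6  13] ((370.6336669921875, 203.01441955566406), (7.740932941436768, 12.810272216796875), 88.39754486083984)
blu [334 222  20  20 286] ((465.9425964355469, 35.636714935302734), (44.41209030151367, 45.30680465698242), 14.868856430053711)
```

View pics/c4.png

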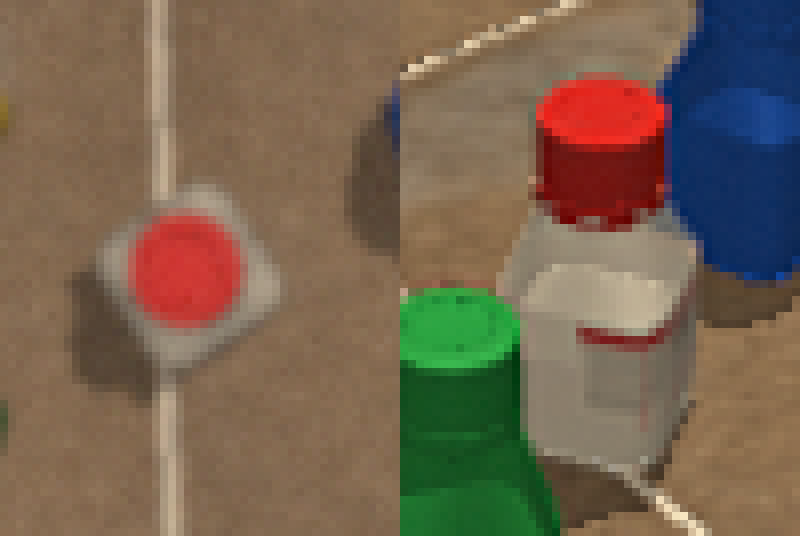

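```bash
python3 - <<'E'
from h import *
T=load('top0');S=load('scene0')
f=lambda d,p,o,z:onz(d,(p[0]+.5)/8-.5+o[0],(p[1]+.5)/8-.5+o[1],z)[:2]
ang=lambda a,b:round(np.degrees(np.arctan2(*(b-a)[::-1]))%90,1)
s=[f(S,(p[0]-400,p[1]),(305,200),0) for p in((530,455),(650,480),(690,400))];print(np.round(s,1),ang(s[0],s[1]),ang(s[1],s[2]))
im=cv2.resize(T['img'][215:282,285:335],None,fx=8,fy=8,interpolation=cv2.INTER_CUBIC)
lab=cv2.cvtColor(im,cv2.COLOR_RGB2LAB).astype(int)
m=((lab[...,2]<136)|(lab[...,1]>160)).astype('u1')
m[:,:85]=0;m[:175]=0;m[385:]=0;m[:,295:]=0
k,l,st,ce=cv2.connectedComponentsWithStats(m);i=l[270,190];print(st[i])
c=max(cv2.findContours((l==i).astype('u1'),0,1)[0],key=len)
P=np.array([f(T,p[0],(285,215),75) for p in cv2.convexHull(c)],np.float32);print(cv2.minAreaRect(P))
E
```

```text
[[421.  160. ]
 [390.7 139.8]
 [411.9 106.9]] 33.6 32.7
[ 131  215  110  111 9637]
((425.6590270996094, 130.9688720703125), (35.32872772216797, 35.478668212890625), 88.4449691772461)
```

Request:
{"op": "carry_out", "data": {
  "series": [
    [[0, 0, -40, 0, 0, 0], [0, 0, -75, 0, 0, 0]]
  ],
  "hand": 0.3
}}

```text
time_s: 0.35
ee_pos: [273.0, -589.4, 301.8]
tcp_rot: [-179.9, -0.0, 24.9]
force: [0.7, 0.7, -0.0]
opening: 0.829
gripper_force: 0.0
```

```bash
cat >> h.py <<'E'
from scipy.spatial.transform import Rotation as Ro
def go(*wps):
    o=get_obs();p=np.array(o['ee_pos']);R=Ro.from_euler('xyz',o['tcp_rot'],degrees=True)
    print(p.round(1),np.round(o['tcp_rot'],1),'t',o['time_s'],'j',np.round(o['joint_pos']))
    for x,y,z,w in wps:
        G=Ro.from_euler('xyz',[180,0,w],degrees=True)
        print((x,y,z,w),'->',R.inv().apply(np.array([x,y,z])-p).round(1).tolist(),(R.inv()*G).as_rotvec().round(3).tolist())
E
python3 -c "
from h import *
go((470,-150,300,60),(454,307.5,180,110),(454,307.5,52,110))"
```

```text
[ 273.  -589.4  301.8] [-179.9   -0.    24.9] t 0.35 j [ 81.  25. -25.  84.  11.  73. -11.]
(470, -150, 300, 60) -> [363.5, -315.8, 2.5] [-0.002, -0.001, -0.613]
(454, 307.5, 180, 110) -> [541.3, -737.4, 123.2] [-0.001, -0.001, -1.486]
(454, 307.5, 52, 110) -> [541.2, -737.2, 251.2] [-0.001, -0.001, -1.486]
```

Request:
{"op": "carry_out", "data": {
  "series": [
    [[40, -35, 2, 0, 0, -0.06], [85, -74, 2, 0, 0, -0.14], [130, -113, 2, 0, 0, -0.22], [175, -152, 2, 0, 0, -0.3], [220, -191, 2, 0, 0, -0.38], [265, -230, 2, 0, 0, -0.46], [310, -269, 2, 0, 0, -0.54], [355, -308, 2, 0, 0, -0.62], [382, -360, 12, 0, 0, -0.73], [404, -412, 27, 0, 0, -0.84], [426, -464, 42, 0, 0, -0.95], [448, -516, 57, 0, 0, -1.06], [470, -568, 72, 0, 0, -1.17], [492, -620, 87, 0, 0, -1.28], [510, -664, 100, 0, 0, -1.37], [526, -700, 112, 0, 0, -1.44], [536, -725, 119, 0, 0, -1.47], [541, -737, 123, 0, 0, -1.486], [541, -737, 123, 0, 0, -1.486], [541, -737, 123, 0, 0, -1.486]]
  ]
}}

```text
time_s: 2.85
ee_pos: [454.9, 304.9, 178.8]
tcp_rot: [-180.0, 0.1, 109.9]
force: [-0.1, -0.2, 0.6]
opening: 0.65
gripper_force: 0.0
```

```bash
python3 -c "
from h import *
go((454,307.5,180,110),(454,307.5,52,110))"
```

```text
[454.9 304.9 178.8] [-1.800e+02  1.000e-01  1.099e+02] t 2.85 j [  7.  31. -57. 106.  30.  60. -42.]
(454, 307.5, 180, 110) -> [2.7, 0.1, -1.2] [-0.0, 0.001, -0.002]
(454, 307.5, 52, 110) -> [2.9, 0.1, 126.8] [-0.0, 0.001, -0.002]
```

Request:
{"op": "carry_out", "data": {
  "series": [
    [[0, 0, 30, 0, 0, 0], [0, 0, 60, 0, 0, 0], [0, 0, 80, 0, 0, 0], [0, 0, 80, 0, 0, 0]]
  ]
}}

```text
time_s: 3.35
ee_pos: [453.9, 304.9, 97.7]
tcp_rot: [-179.9, 0.1, 109.9]
force: [1.2, 0.1, -0.6]
opening: 0.648
gripper_force: 0.0
```

```bash
python3 -c "
from h import *
go((454,307.5,52,110)); d=snap('top','t1');snap('scene','s1')
cv2.imwrite('pics/v1.png',cv2.resize(d['img'][190:290,190:310,::-1],None,fx=4,fy=4,interpolation=3)); go()"
```

```text
[453.9 304.9  97.7] [-1.799e+02  1.000e-01  1.099e+02] t 3.35 j [  3.  36. -52. 109.  36.  53. -47.]
(454, 307.5, 52, 110) -> [2.5, 1.1, 45.7] [-0.002, 0.001, -0.001]
[454.8 306.5  99.5] [179.9  -0.  110. ] t 3.45 j [  3.  36. -52. 109.  36.  53. -47.]
```

View pics/s1.png

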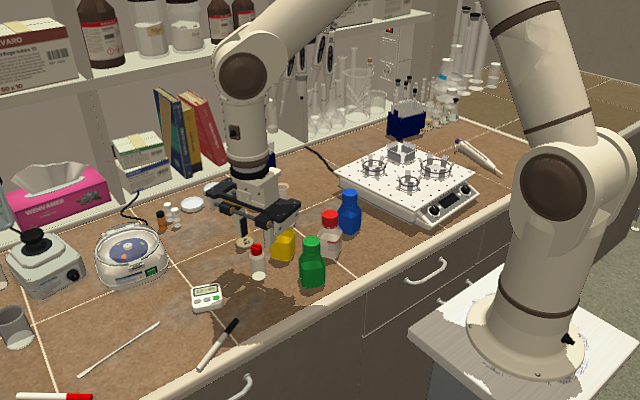

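The gripper hangs open above the small red cap at (258,248), with no obstruction. Descending and gripping.

Request:
{"op": "carry_out", "data": {
  "series": [
    [[1, 0, 20, 0, 0, 0], [1, 0, 40, 0, 0, 0], [1, 0, 47, 0, 0, 0], [1, 0, 47, 0, 0, 0], [1, 0, 47, 0, 0, 0]]
  ]
}}

```text
time_s: 4.08
ee_pos: [454.1, 307.7, 52.0]
tcp_rot: [180.0, -0.0, 110.0]
force: [-0.8, 0.4, -0.0]
opening: 0.649
gripper_force: 0.0
```

Request:
{"op": "carry_out", "data": {
  "series": [
    [[0, 0, 0, 0, 0, 0], [0, 0, 0, 0, 0, 0], [0, 0, 0, 0, 0, 0], [0, 0, 0, 0, 0, 0], [0, 0, 0, 0, 0, 0], [0, 0, 0, 0, 0, 0]]
  ],
  "hand": -1,
  "grip_force": 15
}}

```text
time_s: 4.82
ee_pos: [454.2, 307.4, 51.9]
tcp_rot: [180.0, -0.0, 110.0]
force: [-0.9, -0.6, 1.6]
opening: 0.353
gripper_force: 15.0
```

```bash
python3 -c "
from h import *
go((454,307,250,110),(500,50,250,102),(444.2,-150.1,250,95.5),(444.2,-150.1,121,95.5))"
```

```text
[454.2 307.4  51.9] [180.  -0. 110.] t 4.825 j [  0.  40. -48. 110.  40.  48. -50.]
(454, 307, 250, 110) -> [-0.3, -0.2, -198.1] [0.001, -0.0, -0.0]
(500, 50, 250, 102) -> [-257.6, -44.9, -198.1] [0.0, -0.0, 0.14]
(444.2, -150.1, 250, 95.5) -> [-426.5, -165.7, -198.2] [0.0, -0.0, 0.253]
(444.2, -150.1, 121, 95.5) -> [-426.5, -165.8, -69.2] [0.0, -0.0, 0.253]
```

Request:
{"op": "carry_out", "data": {
  "series": [
    [[0, 0, -10, 0, 0, 0], [0, 0, -40, 0, 0, 0], [0, 0, -80, 0, 0, 0], [0, 0, -125, 0, 0, 0], [-20, -4, -165, 0, 0, 0.01], [-60, -10, -195, 0, 0, 0.03], [-110, -19, -198, 0, 0, 0.06], [-160, -28, -198, 0, 0, 0.09], [-210, -37, -198, 0, 0, 0.115], [-258, -46, -198, 0, 0, 0.14], [-300, -76, -198, 0, 0, 0.17], [-342, -106, -198, 0, 0, 0.2], [-380, -133, -198, 0, 0, 0.225], [-410, -154, -198, 0, 0, 0.245], [-426, -166, -198, 0, 0, 0.253], [-426, -166, -198, 0, 0, 0.253], [-426, -166, -198, 0, 0, 0.253]]
  ]
}}

```text
time_s: 6.95
ee_pos: [443.9, -148.5, 250.0]
tcp_rot: [180.0, -0.0, 95.6]
force: [-0.4, 1.2, -0.1]
opening: 0.353
gripper_force: 15.0
```

```bash
python3 -c "
from h import *
go((444.2,-150.1,121,95.5));d=snap('scene','s2');snap('top','t2');go((444.2,-150.1,121,95.5))
cv2.imwrite('pics/v2.png',cv2.resize(d['img'][40:220,320:500,::-1],None,fx=3,fy=3,interpolation=3))"
```

```text
[ 443.9 -148.5  250. ] [180.   -0.   95.6] t 6.95 j [ 67.  13. -59. 112.  13.  62.   9.]
(444.2, -150.1, 121, 95.5) -> [-1.7, 0.1, 129.0] [0.0, -0.0, 0.002]
[ 444.1 -148.3  249.9] [180.   -0.   95.6] t 7.05 j [ 67.  13. -59. 112.  13.  62.   9.]
(444.2, -150.1, 121, 95.5) -> [-1.9, -0.1, 128.9] [0.0, -0.0, 0.003]
```

View pics/v2.png

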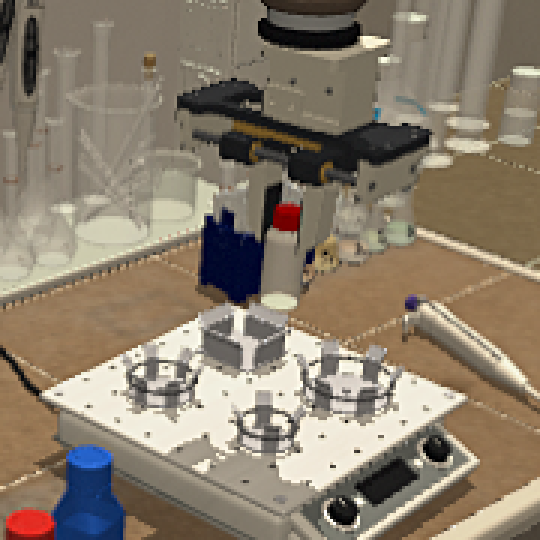

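```bash
python3 -c "
from h import *
d=load('s2');print(onz(d,320+280/3,40+300/3,198),onz(d,320+287/3,40+210/3,280), onz(d,320+268/3,40+440/3,69))"
```

```text
[ 443.11732969 -148.88195513  198.        ] [ 438.5000331  -140.19345737  280.        ] [ 435.94843327 -144.46178187   69.        ]
```

Request:
{"op": "carry_out", "data": {
  "series": [
    [[-1, 0, 30, 0, 0, 0], [-2, 0, 60, 0, 0, 0], [-2, 0, 85, 0, 0, 0], [-2, 0, 92, 0, 0, 0], [-2, 0, 92, 0, 0, 0], [-2, 0, 92, 0, 0, 0]]
  ]
}}

```text
time_s: 7.8
ee_pos: [444.8, -151.7, 158.7]
tcp_rot: [179.9, 0.0, 95.5]
force: [0.4, 0.4, -0.6]
opening: 0.349
gripper_force: 15.0
```

Request:
{"op": "carry_out", "data": {
  "series": [
    [[1, 0, 8, 0, 0, 0], [1, 0, 14, 0, 0, 0], [1, 0, 20, 0, 0, 0], [1, 0, 26, 0, 0, 0], [1, 0, 31, 0, 0, 0], [1, 0, 34, 0, 0, 0], [1, 0, 36, 0, 0, 0], [1, 0, 36, 0, 0, 0]]
  ]
}}

```text
time_s: 8.8
ee_pos: [443.8, -150.7, 121.7]
tcp_rot: [-180.0, -0.0, 95.5]
force: [-0.5, -0.1, -0.4]
opening: 0.353
gripper_force: 15.0
```

```bash
python3 -c "
from h import *
for i in range(3):
  d=snap('scene','s3'); o=get_obs(); print(o['ee_pos'].round(1),o['force'].round(1))
snap('top','t3')
cv2.imwrite('pics/v3.png',cv2.resize(d['img'][100:220,340:480,::-1],None,fx=5,fy=5,interpolation=3))"
```

```text
[ 443.9 -150.8  121.8] [ 0.2  0.1 -1.4]
[ 443.9 -150.8  121.8] [-0.3 -0.7 -0.3]
[ 443.9 -150.8  121.9] [-1.2  0.5 -0.5]
```

View pics/v3.png

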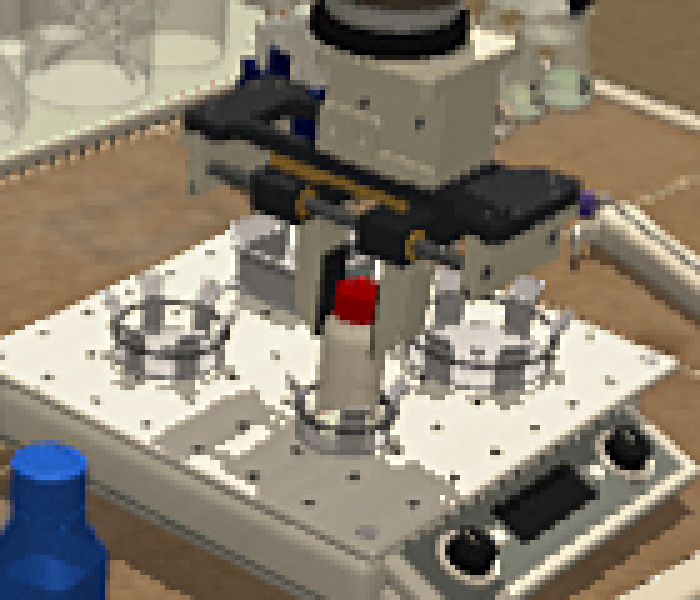

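The round bottle stands inside the narrow ring (bottle at (351,420), ring at (347,425)) with no contact force. I'll seat the last millimetre, release and rise.

Request:
{"op": "carry_out", "data": {
  "series": [
    [[0, 0, 1, 0, 0, 0], [0, 0, 1, 0, 0, 0], [0, 0, 1, 0, 0, 0]]
  ]
}}

```text
time_s: 9.38
ee_pos: [444.0, -150.8, 120.9]
tcp_rot: [180.0, 0.0, 95.5]
force: [1.1, -1.2, 1.2]
opening: 0.351
gripper_force: 15.0
```

Request:
{"op": "carry_out", "data": {
  "series": [
    [[0, 0, 0, 0, 0, 0], [0, 0, 0, 0, 0, 0], [0, 0, 0, 0, 0, 0], [0, 0, -10, 0, 0, 0], [0, 0, -30, 0, 0, 0], [0, 0, -70, 0, 0, 0], [0, 0, -120, 0, 0, 0], [0, 0, -150, 0, 0, 0], [0, 0, -150, 0, 0, 0]]
  ],
  "hand": 0.2
}}

```text
time_s: 10.5
ee_pos: [445.5, -151.2, 273.5]
tcp_rot: [179.8, 0.2, 95.5]
force: [0.1, -0.3, 1.1]
opening: 0.598
gripper_force: 0.0
```

```bash
python3 -c "
from h import *
go((460,-20,250,110),(424.5,130,180,123),(424.5,130,51,123))
T=snap('top','t4'); hsv=cv2.cvtColor(T['img'],cv2.COLOR_RGB2HSV)
m=((hsv[...,0]<6)|(hsv[...,0]>174))&(hsv[...,1]>150)&(hsv[...,2]>110)
k,l,st,ce=cv2.connectedComponentsWithStats(m.astype('u1'))
for i in range(1,k):
  if st[i,4]>25: print(st[i],ce[i],onz(T,*ce[i],151))
S=snap('scene','s4'); hsv=cv2.cvtColor(S['img'],cv2.COLOR_RGB2HSV)
m=((hsv[...,0]<6)|(hsv[...,0]>174))&(hsv[...,1]>150)&(hsv[...,2]>110)
k,l,st,ce=cv2.connectedComponentsWithStats(m.astype('u1'))
for i in range(1,k):
  if st[i,4]>25 and ce[i][0]>300: print(st[i],ce[i],onz(S,*ce[i],141))
"
```

```text
[ 445.5 -151.2  273.5] [179.8   0.2  95.5] t 10.5 j [ 69.  12. -60. 110.  11.  64.  10.]
(460, -20, 250, 110) -> [129.3, 26.9, 23.1] [0.004, 0.004, -0.253]
(424.5, 130, 180, 123) -> [282.2, 5.7, 92.4] [0.003, 0.005, -0.48]
(424.5, 130, 51, 123) -> [282.7, 5.1, 221.4] [0.003, 0.005, -0.48]
[294  30  16  26  62] [303.30645161  43.30645161] [949.91661499 127.04024756 151.        ]
[ 59 120   9   9  61] [ 63.         123.57377049] [755.56035048 741.79325554 151.        ]
[ 22 230   7   6  35] [ 25.22857143 232.57142857] [481.45324568 825.02365399 151.        ]
[417 233  10   9  69] [421.47826087 236.86956522] [ 443.27721404 -150.01440369  151.        ]
[301 242  14  14 146] [307.69178082 248.30821918] [423.36713736 129.05089642 151.        ]
[ 89 269  14  11  66] [ 95.1969697 274.1969697] [375.09305223 648.3786055  151.        ]
[407 156   9   9  55] [410.98181818 159.12727273] [ 448.59788692 -154.31070469  141.        ]
[322 210  16  19 222] [329.26126126 217.89189189] [372.64231307 174.86319466 141.        ]
```

Request:
{"op": "carry_out", "data": {
  "series": [
    [[30, 5, 5, 0, 0, -0.06], [80, 15, 12, 0, 0, -0.14], [130, 23, 20, 0, 0, -0.25], [180, 18, 40, 0, 0, -0.34], [230, 11, 66, 0, 0, -0.42], [265, 7, 85, 0, 0, -0.47], [282, 5, 92, 0, 0, -0.48], [282, 5, 115, 0, 0, -0.48], [282, 5, 125, 0, 0, -0.48], [282, 5, 125, 0, 0, -0.48], [282, 5, 125, 0, 0, -0.48]]
  ],
  "hand": 0.74
}}

```text
time_s: 11.98
ee_pos: [421.9, 130.6, 146.1]
tcp_rot: [180.0, -0.0, 123.0]
force: [0.1, 0.5, 0.4]
opening: 0.868
gripper_force: 0.0
```

```bash
python3 -c "
from h import *
d=snap('scene','s5');go((424.5,130,51,123))
cv2.imwrite('pics/v5.png',cv2.resize(d['img'][150:300,220:380,::-1],None,fx=4,fy=4,interpolation=3))"
```

```text
[422.1 130.5 146.2] [180.   0. 123.] t 12.025 j [ 33.  23. -63. 121.  27.  51. -13.]
(424.5, 130, 51, 123) -> [-1.7, 1.7, 95.2] [0.001, 0.0, -0.0]
```

View pics/v5.png

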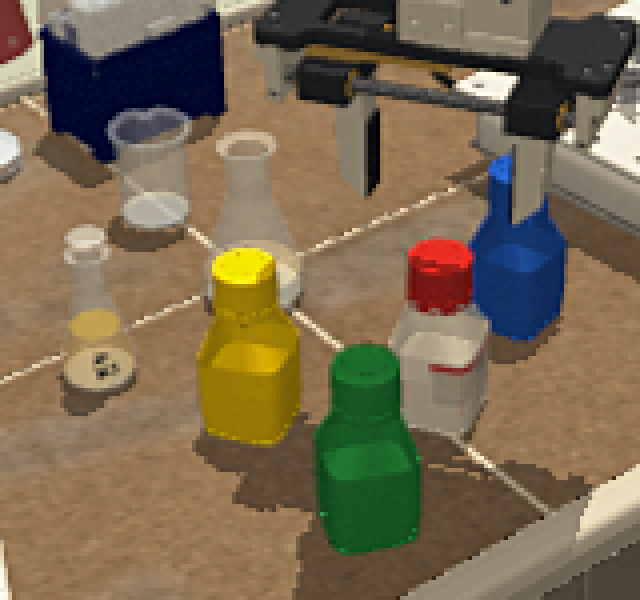

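The gripper sits open above the clear bottle's red cap (440,270), with its finger line parallel to the flats. All the decoys are clear of the fingers. Descending and gripping.

Request:
{"op": "carry_out", "data": {
  "series": [
    [[-1, 1, 20, 0, 0, 0], [-2, 2, 45, 0, 0, 0], [-2, 2, 70, 0, 0, 0], [-2, 2, 88, 0, 0, 0], [-2, 2, 95, 0, 0, 0], [-2, 2, 95, 0, 0, 0], [-2, 2, 95, 0, 0, 0]]
  ]
}}

```text
time_s: 12.9
ee_pos: [425.2, 130.0, 51.5]
tcp_rot: [179.9, 0.0, 123.0]
force: [0.7, 0.2, -0.2]
opening: 0.868
gripper_force: 0.0
```

Request:
{"op": "carry_out", "data": {
  "series": [
    [[0, 0, 0, 0, 0, 0], [0, 0, 0, 0, 0, 0], [0, 0, 0, 0, 0, 0], [0, 0, 0, 0, 0, 0], [0, 0, 0, 0, 0, 0], [0, 0, 0, 0, 0, 0]]
  ],
  "hand": -1,
  "grip_force": 25
}}

```text
time_s: 13.65
ee_pos: [424.6, 129.9, 50.8]
tcp_rot: [180.0, 0.0, 123.0]
force: [0.3, -0.8, 0.8]
opening: 0.524
gripper_force: 25.0
```

```bash
python3 -c "
from h import *
go((424.5,130,250,123),(500,-50,255,110),(574.8,-258.1,255,95.5))"
```

```text
[424.6 129.9  50.8] [180.   0. 123.] t 13.65 j [ 23.  33. -51. 124.  40.  41. -23.]
(424.5, 130, 250, 123) -> [0.2, 0.0, -199.2] [0.0, 0.0, 0.0]
(500, -50, 255, 110) -> [-191.9, -34.7, -204.2] [0.0, 0.0, 0.227]
(574.8, -258.1, 255, 95.5) -> [-407.2, -85.3, -204.2] [0.0, 0.0, 0.48]
```

Request:
{"op": "carry_out", "data": {
  "series": [
    [[0, 0, -8, 0, 0, 0], [0, 0, -25, 0, 0, 0], [0, 0, -60, 0, 0, 0], [0, 0, -100, 0, 0, 0], [0, 0, -150, 0, 0, 0], [-20, -4, -185, 0, 0, 0.03], [-55, -10, -202, 0, 0, 0.07], [-100, -18, -204, 0, 0, 0.12], [-145, -26, -204, 0, 0, 0.17], [-190, -35, -204, 0, 0, 0.23], [-235, -45, -204, 0, 0, 0.28], [-280, -55, -204, 0, 0, 0.33], [-325, -66, -204, 0, 0, 0.38], [-365, -75, -204, 0, 0, 0.43], [-395, -82, -204, 0, 0, 0.465], [-407, -85, -204, 0, 0, 0.48], [-407, -85, -204, 0, 0, 0.48], [-407, -85, -204, 0, 0, 0.48]]
  ]
}}

```text
time_s: 15.9
ee_pos: [574.7, -255.6, 254.9]
tcp_rot: [-180.0, -0.1, 95.7]
force: [-0.5, 0.7, -1.4]
opening: 0.519
gripper_force: 25.0
```

```bash
python3 -c "
from h import *
d=snap('scene','s6');snap('top','t6');go((574.8,-258.1,120,95.5))
cv2.imwrite('pics/v6.png',cv2.resize(d['img'][70:220,340:480,::-1],None,fx=4,fy=4,interpolation=3))"
```

```text
[ 574.8 -256.   255.1] [180.   -0.   95.7] t 16.0 j [ 57.  32. -52.  90.  26.  71.   7.]
(574.8, -258.1, 120, 95.5) -> [-2.1, -0.2, 135.1] [0.0, -0.0, 0.003]
```

View pics/v6.png

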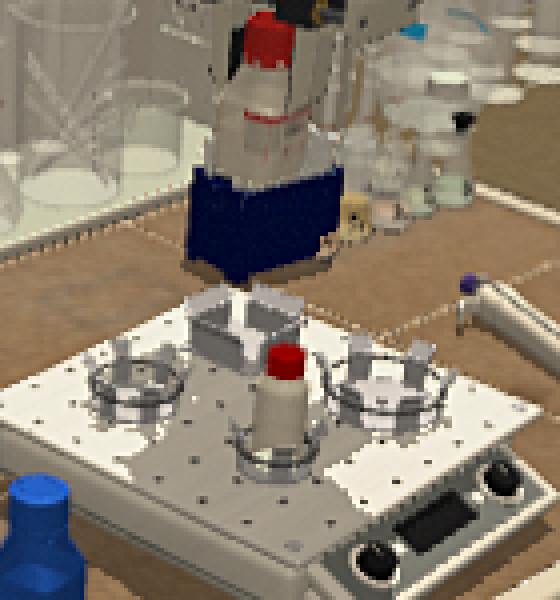

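The round bottle is seated upright in the narrow clamp (278,455). The square bottle hangs upright behind at (265,130), over the bracket (245,330). I'll check the bracket centre in the top view while descending to just above the lips.

```bash
python3 - <<'E'
from h import *
T=load('top0'); 
g=cv2.cvtColor(T['img'][165:210,430:478],cv2.COLOR_RGB2GRAY)
o=cv2.resize(T['img'][160:215,425:483,::-1],None,fx=10,fy=10,interpolation=3)
def px(X):
    d=T;c=np.array(d['R'])@X+d['t'];a=c[:2]/c[2];a=a*(1+d['k1']*(a@a));return a[0]*d['fx']+d['cx'],a[1]*d['fy']+d['cy']
th=np.radians(5.5);R=np.array([[np.cos(th),-np.sin(th)],[np.sin(th),np.cos(th)]])
for z,h,c in((69,30,(0,255,0)),(89,30,(0,0,255)),(100,39,(255,0,0))):
    P=[px(np.r_[np.array([574.8,-258.1])+R@np.array(q)*h,z]) for q in((1,1),(1,-1),(-1,-1),(-1,1))]
    cv2.polylines(o,[np.int32([((u-425+.5)*10,(v-160+.5)*10) for u,v in P])],1,c,1)
cv2.imwrite('pics/v7.png',o)
E
```

View pics/v7.png

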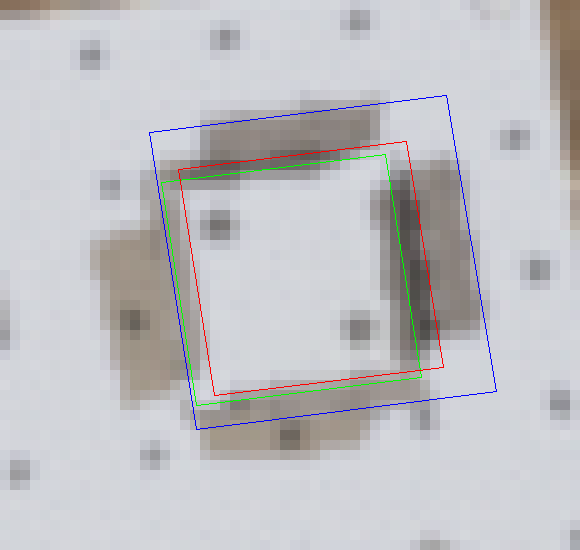

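Request:
{"op": "carry_out", "data": {
  "series": [
    [[-1, 0, 25, 0, 0, 0], [-2, 0, 55, 0, 0, 0], [-2, 0, 80, 0, 0, 0], [-2, 0, 92, 0, 0, 0], [-2, 0, 92, 0, 0, 0], [-2, 0, 92, 0, 0, 0]]
  ]
}}

```text
time_s: 16.75
ee_pos: [575.9, -259.7, 164.0]
tcp_rot: [179.9, 0.0, 95.5]
force: [-0.0, 0.2, -0.6]
opening: 0.522
gripper_force: 25.0
```

The lip outline fits the bracket on its upper and right sides. The tan patches lower left, e.g. (130,320) and (290,437), are shadows with platform holes showing through. The white floor suggests a centre about 1 mm further to +y. I'll lower the bottle gently with that correction.

Request:
{"op": "carry_out", "data": {
  "series": [
    [[2, -1, 5, 0, 0, 0], [2, -1, 10, 0, 0, 0], [2, -1, 16, 0, 0, 0], [2, -1, 22, 0, 0, 0], [2, -1, 28, 0, 0, 0], [2, -1, 28, 0, 0, 0]]
  ]
}}

```text
time_s: 17.5
ee_pos: [573.4, -257.8, 134.0]
tcp_rot: [-179.9, -0.0, 95.5]
force: [0.1, -0.1, -2.1]
opening: 0.52
gripper_force: 25.0
```

Request:
{"op": "carry_out", "data": {
  "series": [
    [[0, 1, 5, 0, 0, 0], [0, 1, 9, 0, 0, 0], [0, 1, 12, 0, 0, 0], [0, 1, 13, 0, 0, 0], [0, 1, 13, 0, 0, 0], [0, 1, 13, 0, 0, 0]]
  ]
}}

```text
time_s: 18.25
ee_pos: [575.0, -257.8, 121.9]
tcp_rot: [180.0, 0.0, 95.5]
force: [0.2, 0.2, -1.2]
opening: 0.523
gripper_force: 25.0
```

```bash
python3 -c "
from h import *
go((574.8,-257.3,119.8,95.5)); d=snap('scene','s8'); o=get_obs(); print(o['force'],o['ee_pos'])"
```

```text
[ 575.  -257.8  121.9] [180.    0.   95.5] t 18.25 j [ 54.  40. -47.  96.  33.  59.   2.]
(574.8, -257.3, 119.8, 95.5) -> [0.5, -0.1, 2.1] [0.0, 0.0, 0.0]
[-0.41837273 -0.40593861 -1.36135817] [ 575.00020189 -257.86472892  121.91025706]
```

Request:
{"op": "carry_out", "data": {
  "series": [
    [[0, 0, 1, 0, 0, 0], [0, 0, 2, 0, 0, 0], [0, 0, 2, 0, 0, 0], [0, 0, 2, 0, 0, 0]]
  ]
}}

```text
time_s: 18.8
ee_pos: [575.0, -257.9, 119.9]
tcp_rot: [180.0, 0.0, 95.5]
force: [-0.4, 1.3, 0.7]
opening: 0.521
gripper_force: 25.0
```

Request:
{"op": "carry_out", "data": {
  "series": [
    [[0, 0, 0, 0, 0, 0], [0, 0, 0, 0, 0, 0], [0, 0, 0, 0, 0, 0], [0, 0, -8, 0, 0, 0], [0, 0, -30, 0, 0, 0], [0, 0, -70, 0, 0, 0], [0, 0, -120, 0, 0, 0], [0, 0, -160, 0, 0, 0], [0, 0, -160, 0, 0, 0]]
  ],
  "hand": 0.6
}}

```text
time_s: 19.92
ee_pos: [577.6, -257.7, 285.7]
tcp_rot: [179.6, 0.3, 95.5]
force: [-0.0, -0.1, -0.1]
opening: 0.8
gripper_force: 0.0
```

```bash
python3 -c "
from h import *
T=snap('top','t9'); S=snap('scene','s9')
for d,z in((T,178),(S,163)):
  hsv=cv2.cvtColor(d['img'],cv2.COLOR_RGB2HSV)
  m=((hsv[...,0]<6)|(hsv[...,0]>174))&(hsv[...,1]>150)&(hsv[...,2]>110)
  k,l,st,ce=cv2.connectedComponentsWithStats(m.astype('u1'));C=cloud(d)
  for i in range(1,k):
    if st[i,4]>25 and ce[i][0]>350: print(st[i],ce[i],onz(d,*ce[i],z),np.percentile(C[l==i][:,2],[50,90]))
go((555,0,280,105),(578.5,272,200,110),(578.5,272,61,110))
"
```

```text
[457 175  15  14 155] [464.03870968 181.1483871 ] [ 573.95288938 -255.31467081  178.        ] [177.85701342 181.59697542]
[417 233   9   9  60] [421.28333333 236.85      ] [ 442.09611976 -144.22359604  178.        ] [151.94473688 155.50748803]
[397 119  14  15 134] [403.79104478 125.60447761] [ 573.55957907 -257.33219504  163.        ] [169.66855833 177.30926601]
[407 156   9   9  54] [410.92592593 159.25925926] [ 420.37217238 -120.4521351   163.        ] [149.99565642 151.94805616]
[ 575.1 -257.8  281.2] [1.799e+02 1.000e-01 9.550e+01] t 20.025 j [ 58.  31. -52.  88.  25.  74.   8.]
(555, 0, 280, 105) -> [258.6, 4.7, 0.8] [0.001, 0.002, -0.166]
(578.5, 272, 200, 110) -> [527.2, 54.1, 80.5] [0.001, 0.002, -0.253]
(578.5, 272, 61, 110) -> [527.4, 53.9, 219.5] [0.001, 0.002, -0.253]
```

Both bottles are seated (cap tops at 152 mm and 178 mm). Next is the small flask.

Request:
{"op": "carry_out", "data": {
  "series": [
    [[30, 1, 0, 0, 0, -0.02], [85, 2, 0, 0, 0, -0.06], [145, 3, 0, 0, 0, -0.1], [205, 4, 0, 0, 0, -0.14], [260, 5, 0, 0, 0, -0.17], [320, 16, 10, 0, 0, -0.19], [380, 27, 25, 0, 0, -0.21], [435, 37, 45, 0, 0, -0.23], [485, 46, 65, 0, 0, -0.245], [515, 52, 78, 0, 0, -0.253], [527, 54, 95, 0, 0, -0.253], [527, 54, 120, 0, 0, -0.253], [527, 54, 140, 0, 0, -0.253], [527, 54, 140, 0, 0, -0.253], [527, 54, 140, 0, 0, -0.253]]
  ],
  "hand": 0.2
}}

```text
time_s: 21.9
ee_pos: [578.5, 271.6, 140.3]
tcp_rot: [180.0, -0.0, 109.9]
force: [-0.1, 0.3, 0.3]
opening: 0.598
gripper_force: 0.0
```

```bash
python3 -c "
from h import *
snap('scene','s10');go((578.5,272,61,110))"
```

```text
[578.8 271.9 140.8] [179.9  -0.  110. ] t 21.95 j [  8.  41. -52.  94.  36.  62. -34.]
(578.5, 272, 61, 110) -> [0.2, -0.3, 79.8] [0.002, -0.0, -0.001]
```

Request:
{"op": "carry_out", "data": {
  "series": [
    [[0, 0, 20, 0, 0, 0], [0, 0, 45, 0, 0, 0], [0, 0, 68, 0, 0, 0], [0, 0, 80, 0, 0, 0], [0, 0, 80, 0, 0, 0], [0, 0, 80, 0, 0, 0]]
  ]
}}

```text
time_s: 22.7
ee_pos: [578.5, 272.5, 60.3]
tcp_rot: [179.9, -0.0, 110.0]
force: [-0.1, -0.4, -0.3]
opening: 0.598
gripper_force: 0.0
```

Request:
{"op": "carry_out", "data": {
  "series": [
    [[0, 0, 0, 0, 0, 0], [0, 0, 0, 0, 0, 0], [0, 0, 0, 0, 0, 0], [0, 0, 0, 0, 0, 0], [0, 0, 0, 0, 0, 0], [0, 0, 0, 0, 0, 0]]
  ],
  "hand": -1,
  "grip_force": 20
}}

```text
time_s: 23.45
ee_pos: [578.2, 271.9, 59.9]
tcp_rot: [180.0, 0.0, 110.0]
force: [0.5, -0.5, 1.7]
opening: 0.237
gripper_force: 20.0
```

```bash
python3 -c "
from h import *
go((578.5,272,280,110),(563.1,-138.6,280,95.5),(563.1,-138.6,130,95.5))"
```

```text
[578.2 271.9  59.9] [180.   0. 110.] t 23.45 j [  5.  46. -48.  96.  40.  56. -38.]
(578.5, 272, 280, 110) -> [-0.1, 0.3, -220.1] [0.0, 0.0, -0.0]
(563.1, -138.6, 280, 95.5) -> [-380.6, -154.6, -220.1] [0.0, 0.0, 0.253]
(563.1, -138.6, 130, 95.5) -> [-380.6, -154.6, -70.1] [0.0, 0.0, 0.253]
```

Request:
{"op": "carry_out", "data": {
  "series": [
    [[0, 0, -8, 0, 0, 0], [0, 0, -30, 0, 0, 0], [0, 0, -70, 0, 0, 0], [0, 0, -115, 0, 0, 0], [0, 0, -160, 0, 0, 0], [-15, -6, -200, 0, 0, 0.01], [-50, -20, -220, 0, 0, 0.03], [-95, -38, -220, 0, 0, 0.06], [-140, -57, -220, 0, 0, 0.09], [-185, -75, -220, 0, 0, 0.12], [-230, -93, -220, 0, 0, 0.15], [-275, -112, -220, 0, 0, 0.18], [-320, -130, -220, 0, 0, 0.21], [-355, -144, -220, 0, 0, 0.235], [-375, -152, -220, 0, 0, 0.25], [-381, -155, -220, 0, 0, 0.253], [-381, -155, -220, 0, 0, 0.253], [-381, -155, -220, 0, 0, 0.253]]
  ]
}}

```text
time_s: 25.7
ee_pos: [563.0, -136.9, 280.0]
tcp_rot: [180.0, -0.0, 95.7]
force: [0.2, -0.2, 0.6]
opening: 0.239
gripper_force: 20.0
```

```bash
python3 -c "
from h import *
d=snap('scene','s11');go((563.1,-138.6,166,95.5),(563.1,-138.6,129,95.5))"
```

```text
[ 563. -137.  280.] [180.   -0.   95.7] t 25.75 j [ 52.  26. -55.  95.  22.  71.  -2.]
(563.1, -138.6, 166, 95.5) -> [-1.7, -0.1, 114.0] [0.0, -0.001, 0.003]
(563.1, -138.6, 129, 95.5) -> [-1.7, -0.1, 151.0] [0.0, -0.001, 0.003]
```

Request:
{"op": "carry_out", "data": {
  "series": [
    [[0, 0, 30, 0, 0, 0], [0, 0, 65, 0, 0, 0], [0, 0, 95, 0, 0, 0], [0, 0, 112, 0, 0, 0], [0, 0, 112, 0, 0, 0], [0, 0, 112, 0, 0, 0]]
  ]
}}

```text
time_s: 26.5
ee_pos: [563.8, -138.7, 168.9]
tcp_rot: [179.9, 0.0, 95.5]
force: [-0.5, 0.4, -0.8]
opening: 0.236
gripper_force: 20.0
```

```bash
python3 -c "
from h import *
d=snap('scene','s12');go((563.1,-138.6,130,95.5))
cv2.imwrite('pics/v12.png',cv2.resize(d['img'][80:220,330:490,::-1],None,fx=4,fy=4,interpolation=3))"
```

```text
[ 563.8 -139.   169.1] [179.9   0.   95.5] t 26.55 j [ 49.  32. -51. 102.  29.  60.  -7.]
(563.1, -138.6, 130, 95.5) -> [0.5, -0.8, 39.1] [0.002, 0.001, 0.0]
```

View pics/v12.png

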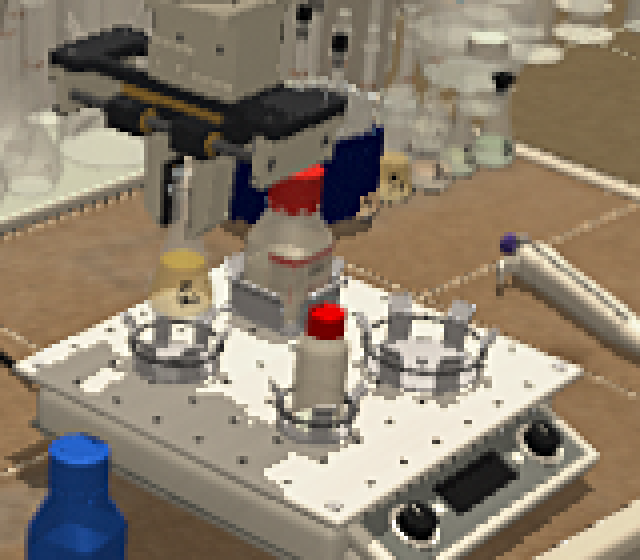

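The square bottle stands in its bracket at (290,260). The small flask hangs over the middle ring, with its base at (182,308) and the ring at (176,345). Lowering it.

Request:
{"op": "carry_out", "data": {
  "series": [
    [[0, 0, 6, 0, 0, 0], [0, 0, 12, 0, 0, 0], [0, 0, 18, 0, 0, 0], [0, 0, 24, 0, 0, 0], [0, 0, 30, 0, 0, 0], [0, 0, 35, 0, 0, 0], [0, 0, 38, 0, 0, 0], [0, 0, 39, 0, 0, 0], [0, 0, 39, 0, 0, 0], [0, 0, 39, 0, 0, 0]]
  ]
}}

```text
time_s: 27.8
ee_pos: [563.0, -139.1, 128.9]
tcp_rot: [180.0, 0.0, 95.5]
force: [0.5, -0.7, -0.6]
opening: 0.236
gripper_force: 20.0
```

Request:
{"op": "carry_out", "data": {
  "series": [
    [[0, 0, 0, 0, 0, 0], [0, 0, 0, 0, 0, 0], [0, 0, 0, 0, 0, 0], [0, 0, -8, 0, 0, 0], [0, 0, -30, 0, 0, 0], [0, 0, -70, 0, 0, 0], [0, 0, -115, 0, 0, 0], [0, 0, -150, 0, 0, 0], [0, 0, -150, 0, 0, 0]]
  ],
  "hand": 0.2
}}

```text
time_s: 28.92
ee_pos: [565.1, -138.7, 283.6]
tcp_rot: [179.6, 0.2, 95.5]
force: [-0.4, -0.2, -1.3]
opening: 0.599
gripper_force: 0.0
```

```bash
python3 -c "
from h import *
d=snap('scene','s13');go((592.8,149.3,200,105),(592.8,149.3,140,105))"
```

```text
[ 563.8 -139.   281.4] [1.798e+02 1.000e-01 9.550e+01] t 28.975 j [ 53.  26. -55.  95.  22.  71.  -2.]
(592.8, 149.3, 200, 105) -> [284.4, 56.2, 81.0] [0.004, 0.002, -0.166]
(592.8, 149.3, 140, 105) -> [284.5, 56.0, 141.0] [0.004, 0.002, -0.166]
```

Request:
{"op": "carry_out", "data": {
  "series": [
    [[25, 5, 0, 0, 0, -0.015], [70, 14, 5, 0, 0, -0.04], [120, 24, 20, 0, 0, -0.07], [170, 34, 40, 0, 0, -0.1], [220, 44, 60, 0, 0, -0.13], [260, 51, 75, 0, 0, -0.155], [280, 55, 80, 0, 0, -0.166], [284, 56, 100, 0, 0, -0.166], [284, 56, 125, 0, 0, -0.166], [284, 56, 138, 0, 0, -0.166], [284, 56, 138, 0, 0, -0.166], [284, 56, 138, 0, 0, -0.166]]
  ]
}}

```text
time_s: 30.48
ee_pos: [591.7, 148.9, 141.3]
tcp_rot: [180.0, -0.0, 105.0]
force: [0.9, 0.0, -0.9]
opening: 0.599
gripper_force: 0.0
```

```bash
python3 -c "
from h import *
d=snap('scene','s14');go((592.8,149.3,66,105))"
```

```text
[591.9 149.  141.6] [179.9  -0.  105. ] t 30.525 j [ 20.  38. -51.  98.  34.  60. -28.]
(592.8, 149.3, 66, 105) -> [0.1, 0.9, 75.6] [0.001, -0.0, -0.0]
```

Request:
{"op": "carry_out", "data": {
  "series": [
    [[0, 1, 20, 0, 0, 0], [0, 1, 45, 0, 0, 0], [0, 1, 65, 0, 0, 0], [0, 1, 75, 0, 0, 0], [0, 1, 75, 0, 0, 0], [0, 1, 75, 0, 0, 0]]
  ]
}}

```text
time_s: 31.28
ee_pos: [592.8, 149.6, 66.4]
tcp_rot: [179.9, -0.0, 105.0]
force: [-0.0, 0.4, -0.3]
opening: 0.598
gripper_force: 0.0
```

Request:
{"op": "carry_out", "data": {
  "series": [
    [[0, 0, 0, 0, 0, 0], [0, 0, 0, 0, 0, 0], [0, 0, 0, 0, 0, 0], [0, 0, 0, 0, 0, 0], [0, 0, 0, 0, 0, 0], [0, 0, 0, 0, 0, 0]]
  ],
  "hand": -1,
  "grip_force": 20
}}

```text
time_s: 32.02
ee_pos: [592.2, 149.1, 65.8]
tcp_rot: [-180.0, 0.0, 105.0]
force: [-0.7, 0.4, 0.9]
opening: 0.328
gripper_force: 20.0
```

```bash
python3 -c "
from h import *
go((592,149,285,105),(520,-60,290,95),(455.8,-269.6,290,85))"
```

```text
[592.2 149.1  65.8] [-180.    0.  105.] t 32.025 j [ 17.  43. -47. 101.  39.  54. -32.]
(592, 149, 285, 105) -> [-0.1, -0.2, -219.2] [-0.0, 0.0, 0.0]
(520, -60, 290, 95) -> [-183.3, -123.9, -224.2] [-0.0, 0.0, 0.175]
(455.8, -269.6, 290, 85) -> [-369.1, -240.2, -224.1] [-0.0, 0.0, 0.349]
```

Request:
{"op": "carry_out", "data": {
  "series": [
    [[0, 0, -8, 0, 0, 0], [0, 0, -30, 0, 0, 0], [0, 0, -70, 0, 0, 0], [0, 0, -115, 0, 0, 0], [0, 0, -160, 0, 0, 0], [-15, -10, -205, 0, 0, 0.01], [-50, -33, -224, 0, 0, 0.05], [-90, -60, -224, 0, 0, 0.09], [-130, -86, -224, 0, 0, 0.125], [-170, -113, -224, 0, 0, 0.16], [-210, -138, -224, 0, 0, 0.2], [-250, -163, -224, 0, 0, 0.24], [-290, -189, -224, 0, 0, 0.275], [-325, -212, -224, 0, 0, 0.31], [-350, -228, -224, 0, 0, 0.335], [-365, -238, -224, 0, 0, 0.349], [-369, -240, -224, 0, 0, 0.349], [-369, -240, -224, 0, 0, 0.349], [-369, -240, -224, 0, 0, 0.349]]
  ]
}}

```text
time_s: 34.4
ee_pos: [456.7, -267.7, 289.8]
tcp_rot: [180.0, -0.0, 85.2]
force: [0.0, -0.2, -0.7]
opening: 0.334
gripper_force: 20.0
```

```bash
python3 -c "
from h import *
d=snap('scene','s15');go((455.8,-269.6,174,85))"
```

```text
[ 456.6 -267.9  289.8] [180.   -0.   85.2] t 34.45 j [ 71.  18. -53. 101.  15.  69.   9.]
(455.8, -269.6, 174, 85) -> [-1.8, -0.7, 115.8] [0.0, -0.0, 0.003]
```

Request:
{"op": "carry_out", "data": {
  "series": [
    [[0, 0, 30, 0, 0, 0], [0, 0, 65, 0, 0, 0], [0, 0, 95, 0, 0, 0], [0, 0, 113, 0, 0, 0], [0, 0, 113, 0, 0, 0], [0, 0, 113, 0, 0, 0]]
  ]
}}

```text
time_s: 35.2
ee_pos: [457.0, -269.4, 177.8]
tcp_rot: [179.9, 0.0, 85.0]
force: [0.3, -0.2, -1.3]
opening: 0.334
gripper_force: 20.0
```

```bash
python3 -c "
from h import *
d=snap('scene','s16');go((455.8,-269.6,135,85))"
```

```text
[ 457.  -269.6  178. ] [1.799e+02 1.000e-01 8.500e+01] t 35.25 j [ 67.  25. -49. 108.  23.  57.   3.]
(455.8, -269.6, 135, 85) -> [-0.0, -1.3, 43.0] [0.002, 0.001, 0.0]
```

Request:
{"op": "carry_out", "data": {
  "series": [
    [[0, -1, 6, 0, 0, 0], [0, -1, 12, 0, 0, 0], [0, -1, 18, 0, 0, 0], [0, -1, 24, 0, 0, 0], [0, -1, 30, 0, 0, 0], [0, -1, 36, 0, 0, 0], [0, -1, 40, 0, 0, 0], [0, -1, 42, 0, 0, 0], [0, -1, 42, 0, 0, 0], [0, -1, 42, 0, 0, 0]]
  ]
}}

```text
time_s: 36.5
ee_pos: [455.1, -269.3, 134.8]
tcp_rot: [180.0, 0.0, 85.0]
force: [-0.3, 0.1, 0.1]
opening: 0.337
gripper_force: 20.0
```

Request:
{"op": "carry_out", "data": {
  "series": [
    [[0, 0, 0, 0, 0, 0], [0, 0, 0, 0, 0, 0], [0, 0, 0, 0, 0, 0], [0, 0, -8, 0, 0, 0], [0, 0, -30, 0, 0, 0], [0, 0, -70, 0, 0, 0], [0, 0, -115, 0, 0, 0], [0, 0, -170, 0, 0, 0], [0, 0, -220, 0, 0, 0], [0, 0, -220, 0, 0, 0], [0, 0, -220, 0, 0, 0]]
  ],
  "hand": 0.2
}}

```text
time_s: 37.88
ee_pos: [454.7, -269.2, 354.6]
tcp_rot: [-180.0, 0.0, 85.0]
force: [-0.2, -0.4, -0.3]
opening: 0.599
gripper_force: 0.0
```

```bash
python3 -c "
from h import *
d=snap('scene','s17');t=snap('top','t17');print(get_obs()['force'],get_obs()['ee_pos'])
a=cv2.resize(d['img'][90:220,330:490,::-1],(800,650),interpolation=3)[:600]
a=cv2.resize(d['img'][95:215,330:490,::-1],(440,330),interpolation=3);b=cv2.resize(t['img'][150:270,370:500,::-1],(358,330),interpolation=3)
cv2.imwrite('pics/v17.png',np.hstack([a,b]))"
```

```text
[-0.07387597 -0.09034309  0.84893404] [ 454.12894441 -268.99609666  353.46453278]
```

View pics/v17.png

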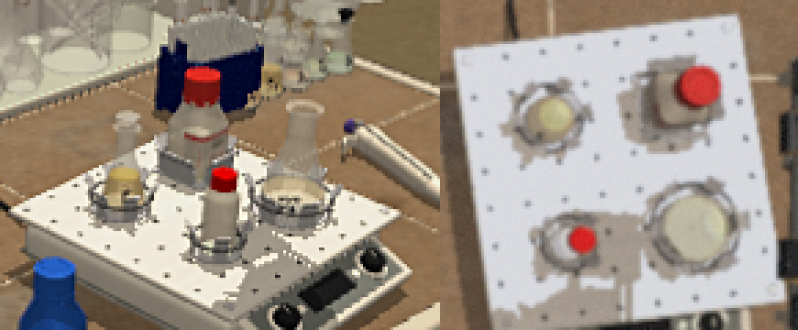

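All four vessels stand upright in their own clamps: small flask (125,175), square bottle (200,130), round bottle (222,210) and large flask (300,165) in the left half. I'll check the flask heights in the saved depth, then hand in.

```bash
python3 -c "
from h import *
for n in('t17','s17'):
  C=cloud(load(n)).reshape(-1,3)
  for nm,x,y,e in(('sf',563.1,-138.6,170),('lf',455.8,-269.6,179)):
    P=C[(np.hypot(C[:,0]-x,C[:,1]-y)<22)&(C[:,2]>e-12)&(C[:,2]<e+40)]
    print(n,nm,e,len(P),np.percentile(P[:,2],[50,90]).round(1) if len(P) else '',((P.min(0)+P.max(0))/2).round(1) if len(P) else '')
from workcell import sign_off
print(sign_off())"
```

```text
t17 sf 170 84 [168.7 172.7] [ 560.5 -139.   166.7]
t17 lf 179 107 [177.9 181.1] [ 454.8 -268.6  176.4]
s17 sf 170 48 [167.2 169.3] [ 559.7 -136.5  164.6]
s17 lf 179 95 [174.1 178.7] [ 453.4 -267.6  173.7]
the job is handed in; nothing more can be done
None
```

The job is handed in at about 38 s of the 128 s: all four vessels stand upright and released on the floors of their own clamps by my camera checks, no move went near the beaker or timer, and the judge's verdict was not shown.

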